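# Slide the specimen carriage to its marked stop

## Robot

A 6-joint arm with a two-finger parallel gripper is mounted at the origin on the work surface. World frame = base frame: x ahead of the robot, y to its left, z up, the work surface at z = 0. Lengths are in mm, angles in rad, forces in N, time in s.
With the tool pointing down it reaches from about 275 to 1000 mm from the base axis. Payload 8.4 kg.
Tool frame: the origin (TCP) lies midway between the tips of the shut fingers; the grasp point (between the pads) lies 19 mm behind it; z points along the fingers, y is the line along which they close (so a half turn about z gives the same grasp; the last joint's range is limited). The gripper opens to 85 mm and grips with 20 to 120 N. Pads are 22 mm wide; open, the fingers measure 114 mm over their backs; the gripper's body (76 mm by 85 mm) begins 54 mm behind the grasp point. The pads swing forward as they close: fully open they stand 13 mm farther back than shut.
Start: joints at [1.108, 0.353, 1.633, -0, 1.155, -0.002], TCP at [277.914, 559.813, 191.581] pointing down, gripper open.
Joint ranges: [-2.63, 2.63], [-0.92, 2.1], [0.06, 2.66], [-1.3, 4.44], [0, 2.69], [-3.02, 3.02]. Speed limits (rad/s): [2.22, 2.22, 2.79, 3.14, 3.14, 3.14].

## Interface

Orientations are given as [roll, pitch, yaw] about the fixed x, y, z axes, in that order (R = Rz(yaw) Ry(pitch) Rx(roll)).
In Python, from rig import r gives the robot as it stands.
- The arm moves only by the tool servo_tool, never from a script. Its argument "deltas" is a list of rows, each an object of numbers: "x", "y", "z": the shift along the world's x, y, z in mm; "rx", "ry", "rz": the turn, a rotation vector about the world's x, y, z in rad; "gripper": the gripper's target within -1 to 1 (fully open at 1, half-way at 0, shut at -1). A call has 1 to 10 rows; each row is the pose to reach, as a shift and turn from the pose commanded when the call began; what a row does not reach only later rows make up. A row lasts 1/10 s, in which the tool goes at most 50 mm and 8.59 degrees, less where a joint would pass 70% of its speed; a pose out of reach is approached as far as the arm can. A call with a gripper value outside its range is refused whole. The fingers move at their own pace and stop on an object; "newtons" is the grip in N (left out, the last holds). Time passes only in rows, so rows that repeat a pose let the fingers close. It gives the time, the measured TCP pose, the force, the opening and the grip force at its end, in the units of the state.
- r.sense(): the state, without advancing time (a new reading comes with each control period).
- r.grab_frame(name): name is "side" or "top" or "wrist"; returns the picture (480x640x3 uint8, blue, green, red); there is no depth.
- r.camera_params(name): a dict with "mtx" (3x3 intrinsics, pixels), "eye" and "orientation" of the camera in the world. Camera axes: x right, y down, z forward; pixel columns grow to the right and rows downward; lengths in mm; the calibration is good to about 2 mm. The wrist camera is an equidistant fisheye: a pixel r from the principal point sees the ray r / f radians off the axis. A picture is of the moment at which its call begins: read the wrist's pose just before it. camera_params takes no time and is no camera call; for the wrist camera it gives the pose at the moment of the call.
- r.sign_off(): hands the job in; it is judged then, once.
Trained networks look in the newest picture that a camera, given by its name, has taken for a name from the list of things; names that differ only in an ending like _2 or _b are one class to them, and where a whole thing is asked for, a point or a joint stands for the part that bears it (a point fixed in the world has none). Each returns a list of dicts, best first, with "conf" (0 to 1); they miss things now and then, are a little off and sometimes report something else, mostly with a low value. They report only what shows in the picture. A call takes as long as a camera call. They do not tell look-alikes from the thing itself.
- r.recognise(name, camera): "box" ([left, top, width, height] in pixels, round what is visible of it).
The state is a dict: "clock": time; "qpos": joint angles; "qvel": joint speeds; "joint_efforts": joint torques, N m; "eef_pos": TCP position; "tcp_rot": TCP orientation; "contact_force": force on the tool from outside, world axes, zero at the start; "wrist_torque": the same for the moment, N m; "opening": opening from 0.0 (shut) to 1.0 (fully open); "grasp_force": force on a finger pad.
Only numpy, scipy, OpenCV 4.12 (cv2) and the standard library are available. Lean on these libraries where they do the work, as an engineer would, in place of code of your own. Each camera call takes 0.05 s, during which the arm holds its last target. There are 200 camera calls.

## Task

Bring the specimen to the imaging position: with the fingertips press the ribbed pad in the middle of the rail carriage well down to free its brake, and with it pressed push the carriage along the rail until it rests against the marked stop (the one with the round disc on a post). Then let the pad come up and move clear. Work gently, without forcing the carriage against its brake; pick nothing up, and leave the specimen block on its seat and the things around the rail undisturbed.

Things in the scene. Friction and masses are not known exactly. Their poses are not given: they have to be found in the camera images.
- rail: Aluminium slide rail screwed to the bench, 90 wide x 440 long x 24 mm high. Origin: centre of its underside on the bench top; its y axis runs along the rail, x across it, z up.
- carriage_mid (a point): Point in the middle of the dark steel carriage, on the rail's centre line, 26 mm above the bench (level of the carriage's underside); axes parallel to the rail's. The carriage is 70 mm across the rail and 90 mm along it; its end faces lie 45 mm from this point along +y and -y. It has a raised crossbar 14 mm thick at each end (tops 50 mm above the bench, 62 mm free between them) and on its +x side a wing carrying the specimen seat.
- pad_top (a point): Centre of the top face of the black ribbed rubber press pad that lies in the middle of the carriage between the two crossbars, 42 mm across the rail x 58 mm along it. Its top is 46 mm above the bench at rest, 4 mm below the crossbars' tops, and goes straight down 9 mm when fully pressed. Moves with the pad.
- brake (a joint): Travel of the press pad in m: about 0 at rest, 0.009 fully down. A spring holds the brake on; the pad resists with a force that grows evenly to about 8 N at 0.006 and 11 N at 0.009, where it bottoms on a hard stop. The brake eases as the pad goes down and is wholly free from about 0.0065 on. Let go, it springs back and brakes the carriage, which then holds against a sideways push of over 35 N.
- carriage (a joint): Position of the carriage along the rail's +y in m, 0 at the rail's middle. With the pad well down it slides with about 1 N of friction; the fingertips can push it by their friction on the pad or against the inside of a crossbar.
- marked_stop: The marked stop: aluminium block clamped on the rail, 66 across x 24 along the rail x 26 mm high, with a post carrying an upright 32 mm disc (its top 98 mm above the bench) with a black vertical line. It may be at either end. Origin: centre of the block's underside on the rail's top, 24 mm above the bench. The carriage rests against it when carriage_mid is 57 mm from this origin along the rail.
- plain_stop: The other stop, the same block without post and disc, near the other end of the rail; origin as for the marked stop.
- specimen: Loose steel specimen block 36 x 36 x 22 mm with a small white chip on top (29 mm in all), about 0.2 kg. It sits in a seat with a 3 mm rim on the carriage's wing, 66 mm from carriage_mid towards the rail's +x, its top 63 mm above the bench. Origin: centre of its underside.
- seat (a point): Centre of the floor of the specimen seat on the carriage wing, 34 mm above the bench; the specimen's origin lies here.
- wood_block: Loose wooden block 42 x 70 x 24 mm lying on the bench on the rail's -x side. Origin: centre of its underside.
- sample_box: Loose closed sample box, yellow with clear lid, 52 x 72 x 22 mm, on the bench on the rail's -x side. Origin: centre of its underside.
- jar: Loose closed small jar, 44 mm in diameter, 50 mm high, on the bench on the rail's +x side. Origin: centre of its underside.
Not all that is in view belongs to the job. Of the things shaped like the specimen, the steel one is meant.

How it is judged:
By the outcome, as a careful person would: the job done as asked, in the order asked, and still so for the second after the job is handed in, with the robot touching nothing.
It also fails if it takes over 40 s, if anything falls off the work surface, if the arm or the gripper's body presses on something with over 40 N, if the wrist force passes 120 N, or if a joint passes its speed limit or range.

## Working session

There is one attempt and no reset: what is moved stays moved. The work goes in short steps, Python scripts to look and compute and a tool call to move; the robot and the scene stay as the last step left them, time stands still between calls to the robot, and variables do not carry over. Pictures are saved under pics/ and viewed, at most 10 in all, crops included, and the job is handed in when it is done.

Besides the shell and the picture viewer there is one more tool, called after "Emit:" by a JSON object that holds its "method" and its "body". servo_tool: Moves the arm, as the interface text tells. Its arguments: {"type":"object","properties":{"deltas":{"type":"array","items":{"type":"object","properties":{"x":{"type":"number"},"y":{"type":"number"},"z":{"type":"number"},"rx":{"type":"number"},"ry":{"type":"number"},"rz":{"type":"number"},"gripper":{"type":"number"}}}},"newtons":{"type":"number"}},"required":["deltas"]}

```bash
mkdir -p pics
python3 - <<'E'
from rig import r
import cv2
for n in("top","side"):
    im=r.grab_frame(n); cv2.imwrite(f"pics/{n}0.png",im)
    p=r.camera_params(n); print(n,p)
    for k in("rail","carriage_mid","pad_top","marked_stop","plain_stop","specimen"):
        print(k,[(d["box"],round(d["conf"],2)) for d in r.recognise(k,n)[:2]])
print(r.sense())
E
```

```text
top {'mtx': array([[604.80590967,   0.        , 305.67211205],
       [  0.        , 604.80590967, 247.0509941 ],
       [  0.        ,   0.        ,   1.        ]]), 'eye': array([461.65161114,  17.18251101, 905.88405082]), 'orientation': array([-2.99301234, -0.00778001, -1.55400736])}
rail [([129.1, 240.0, 304.4, 99.7], 0.63)]
carriage_mid [([252.8, 239.0, 62.6, 94.2], 0.69), ([260.4, 286.1, 43.8, 32.8], 0.45)]
pad_top [([261.1, 289.8, 42.8, 33.1], 0.76), ([267.3, 243.6, 24.9, 28.4], 0.42)]
marked_stop [([350.4, 280.1, 17.5, 51.7], 0.58), ([248.3, 238.6, 64.7, 93.0], 0.49)]
plain_stop [([175.5, 285.4, 20.4, 53.5], 0.67)]
specimen [([282.3, 377.1, 25.4, 29.0], 0.96), ([266.5, 242.1, 25.9, 29.9], 0.55)]
side {'mtx': array([[503.75587395,   0.        , 315.9617835 ],
       [  0.        , 503.75587395, 237.20261742],
       [  0.        ,   0.        ,   1.        ]]), 'eye': array([ 325.86170177, -523.64844784,  547.85531936]), 'orientation': array([-2.27272281, -0.01966823, -0.45216473])}
rail [([188.9, 177.5, 169.9, 194.3], 0.67), ([256.0, 255.2, 55.4, 52.5], 0.24)]
carriage_mid [(
[... 249 characters left out ...]
], 0.68)]
{'clock': 0.7, 'qpos': array([ 1.10757942e+00,  3.52921632e-01,  1.63335868e+00,  4.46897954e-06,
        1.15523089e+00, -2.41466382e-03]), 'qvel': array([-0.001644  ,  0.00111342,  0.001635  ,  0.00093561, -0.00021935,
       -0.00247037]), 'joint_efforts': array([ 6.20804294e-04, -6.05005431e+01, -3.42387986e+01,  8.71470456e-05,
        1.19597196e-03, -4.00941616e-06]), 'eef_pos': array([277.93450506, 559.8285609 , 191.64765962]), 'tcp_rot': array([ 3.14151119e+00, -3.89206068e-06,  2.68078861e+00]), 'contact_force': array([ 0.18459112, -0.50213905, -0.41090345]), 'wrist_torque': array([-0.06551522,  0.0085789 , -0.04297778]), 'grasp_force': 0.0, 'opening': 0.9949311896285914}
```

View pics/top0.png

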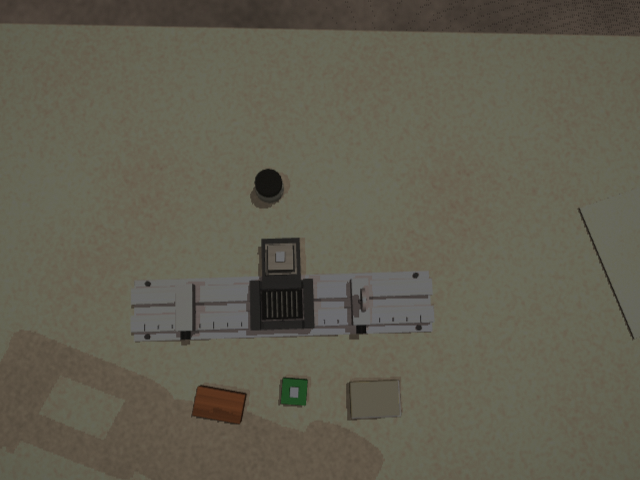

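View pics/side0.png

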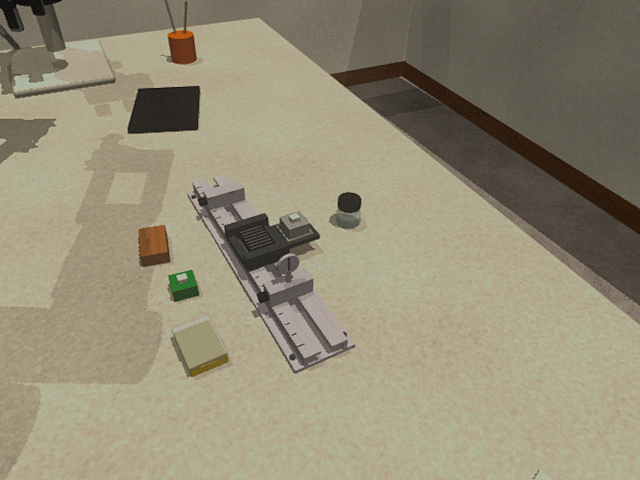

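The top view shows the carriage at about (281,305). The marked stop with its disc is to the right at (360,300), which is world -y, and the plain stop is at (183,308). The side view agrees. I'll enlarge the pictures to measure.

Run:
```python
import cv2,numpy as np
a=cv2.imread("pics/top0.png")[230:350,120:440]; b=cv2.imread("pics/side0.png")[170:290,180:330]
c=np.vstack([cv2.resize(a,(800,300),interpolation=cv2.INTER_CUBIC),np.hstack([cv2.resize(b,(375,300),interpolation=cv2.INTER_CUBIC),cv2.resize(cv2.imread("pics/top0.png")[265:345,245:358],(425,300),interpolation=cv2.INTER_CUBIC)])])
cv2.imwrite("pics/z.png",cv2.convertScaleAbs(c,alpha=1.5))
```

```text
(no output)
```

View pics/z.png

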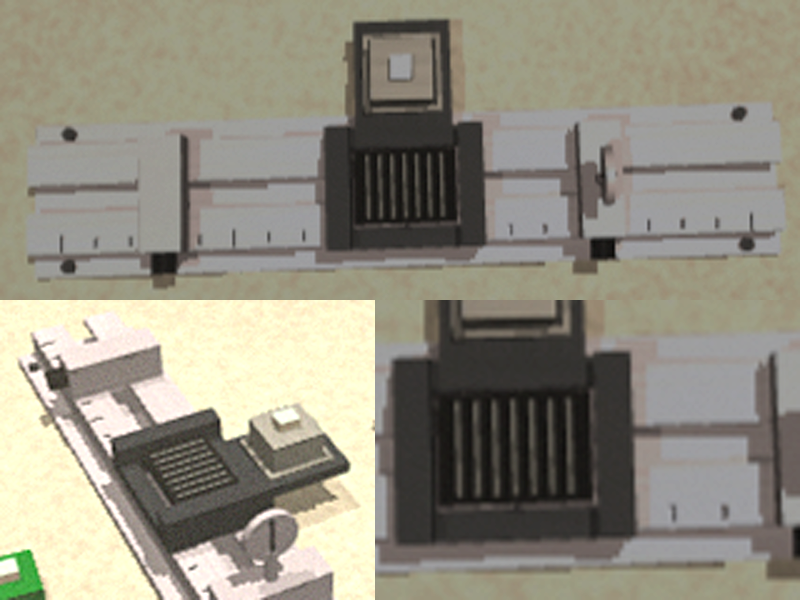

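The crop puts the carriage crossbars at u 325–484 and the marked stop's near edge at u 577.

Run:
```python
from rig import r
import numpy as np
from scipy.spatial.transform import Rotation as R
def ray(n,px,z):
    p=r.camera_params(n); d=R.from_euler('xyz',p["orientation"]).as_matrix()@np.linalg.inv(p["mtx"])@[*px,1]
    return p["eye"]+d*(z-p["eye"][2])/d[2]
T=lambda u,v,z:ray("top",(120+u/2.5,230+v/2.5),z)
S=lambda u,v,z:ray("side",(180+u/2.5,170+(v-300)/2.5),z)
e1=T(775,256,5)-T(38,279,5); e2=T(770,104,5)-T(40,126,5)
print("yaw",[np.arctan2(e[0],-e[1]) for e in(e1,e2)])
c=[T(325,126,50),T(328,248,50),T(482,122,50),T(484,245,50)]
print(np.round(c,1),np.mean(c,0).round(1))
print("pad",np.mean([T(356,148,46),T(356,222,46),T(453,148,46),T(453,222,46)],0).round(1), "side pad",S(194,470,46).round(1))
print("spec top", T(401,67,63).round(1))
print("stop edge",T(577,122,50).round(1),T(580,238,50).round(1))
print("plain edge",T(185,133,50).round(1),T(185,250,50).round(1))
```

```text
yaw [np.float64(0.047668063073449014), np.float64(0.047835093633213976)]
[[ 5.406e+02  9.080e+01  5.000e+01]
 [ 4.721e+02  8.710e+01  5.000e+01]
 [ 5.445e+02  1.800e+00  5.000e+01]
 [ 4.752e+02 -4.000e-01  5.000e+01]] [508.1  44.8  50. ]
pad [508.3  45.1  46. ] side pad [511.8  41.6  46. ]
spec top [573.4  48.   63. ]
stop edge [545.4 -52.2  50. ] [480.1 -54.3  50. ]
plain edge [535.3 169.9  50. ] [469.6 167.   50. ]
```

Emit:
{"method": "servo_tool", "body": {"deltas": [{"x": 10, "y": -20, "rz": 0.05, "gripper": -1}, {"x": 28, "y": -60, "rz": 0.1, "gripper": -1}, {"x": 47, "y": -105, "rz": 0.16, "gripper": -1}, {"x": 67, "y": -150, "rz": 0.22, "gripper": -1}, {"x": 87, "y": -195, "rz": 0.28, "gripper": -1}, {"x": 107, "y": -240, "rz": 0.34, "gripper": -1}, {"x": 127, "y": -285, "rz": 0.4, "gripper": -1}, {"x": 147, "y": -330, "rz": 0.46, "gripper": -1}, {"x": 167, "y": -375, "rz": 0.508, "gripper": -1}, {"x": 187, "y": -418, "rz": 0.508, "gripper": -1}]}}

```text
invalid input
```

Emit:
{"method": "servo_tool", "body": {"deltas": [{"x": 18, "y": -40}, {"x": 32, "y": -72}, {"x": 40, "y": -90}, {"x": 43.4, "y": -96.8}, {"x": 43.4, "y": -96.8, "z": -20}, {"x": 43.4, "y": -96.8, "z": -45}, {"x": 43.4, "y": -96.8, "z": -70}, {"x": 43.4, "y": -96.8, "z": -90}, {"x": 43.4, "y": -96.8, "z": -100}, {"x": 43.4, "y": -96.8, "z": -100}]}}

```text
invalid input
```

Run:
```python
from rig import r
import cv2,numpy as np
a=r.grab_frame("side")[150:330,160:400];b=r.grab_frame("top")[200:380,160:400]
cv2.imwrite("pics/w1.png",np.hstack([cv2.resize(cv2.convertScaleAbs(x,alpha=1.5),(400,300)) for x in(a,b)]))
s=r.sense();print({k:np.round(s[k],3) for k in("clock","eef_pos","tcp_rot","contact_force","opening","qpos")})
```

```text
{'clock': np.float64(0.8), 'eef_pos': array([277.88 , 559.813, 191.58 ]), 'tcp_rot': array([-3.142,  0.   ,  2.681]), 'contact_force': array([0.137, 0.517, 0.145]), 'opening': np.float64(1.001), 'qpos': array([ 1.108,  0.353,  1.633, -0.   ,  1.155, -0.002])}
```

View pics/w1.png

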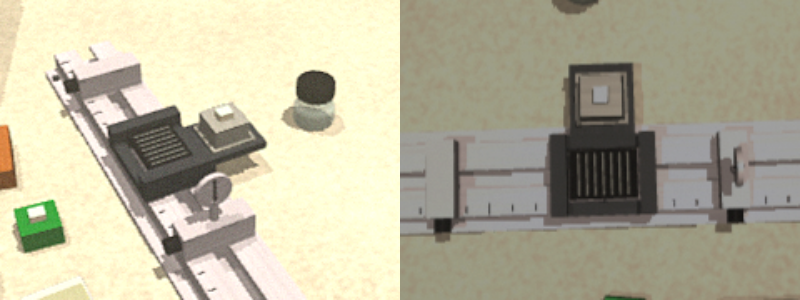

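The arm hasn't moved; the picture shows the scene unchanged, because both calls were refused as invalid. I'll try a small call with every field filled in.

Emit:
{"method": "servo_tool", "body": {"deltas": [{"x": 10, "y": -20, "z": 0, "rx": 0, "ry": 0, "rz": 0.05, "gripper": -1}], "newtons": 20}}

```text
clock: 0.9
eef_pos: [287.3, 541.3, 191.6]
tcp_rot: [3.14, -0.001, 2.733]
contact_force: [-0.7, -0.1, -0.7]
opening: 0.859
grasp_force: 0.0
```

Emit:
{"method": "servo_tool", "body": {"deltas": [{"x": 18, "y": -40, "z": 0, "rx": 0, "ry": 0, "rz": 0.05, "gripper": -1}, {"x": 38, "y": -85, "z": 0, "rx": 0, "ry": 0, "rz": 0.1, "gripper": -1}, {"x": 58, "y": -130, "z": 0, "rx": 0, "ry": 0, "rz": 0.16, "gripper": -1}, {"x": 78, "y": -175, "z": 0, "rx": 0, "ry": 0, "rz": 0.22, "gripper": -1}, {"x": 98, "y": -220, "z": 0, "rx": 0, "ry": 0, "rz": 0.28, "gripper": -1}, {"x": 118, "y": -265, "z": 0, "rx": 0, "ry": 0, "rz": 0.34, "gripper": -1}, {"x": 138, "y": -310, "z": 0, "rx": 0, "ry": 0, "rz": 0.4, "gripper": -1}, {"x": 158, "y": -355, "z": 0, "rx": 0, "ry": 0, "rz": 0.458, "gripper": -1}, {"x": 178, "y": -400, "z": 0, "rx": 0, "ry": 0, "rz": 0.458, "gripper": -1}, {"x": 196, "y": -440, "z": 0, "rx": 0, "ry": 0, "rz": 0.458, "gripper": -1}], "newtons": 20}}

```text
clock: 1.9
eef_pos: [484.6, 97.6, 191.9]
tcp_rot: [3.142, 0.001, -3.095]
contact_force: [0.2, 0.5, 0.7]
opening: 0.006
grasp_force: 0.0
```

Emit:
{"method": "servo_tool", "body": {"deltas": [{"x": 14, "y": -32, "z": 0, "rx": 0, "ry": 0, "rz": 0, "gripper": -1}, {"x": 24, "y": -54, "z": 0, "rx": 0, "ry": 0, "rz": 0, "gripper": -1}, {"x": 24, "y": -54.8, "z": -15, "rx": 0, "ry": 0, "rz": 0, "gripper": -1}, {"x": 24, "y": -54.8, "z": -40, "rx": 0, "ry": 0, "rz": 0, "gripper": -1}, {"x": 24, "y": -54.8, "z": -65, "rx": 0, "ry": 0, "rz": 0, "gripper": -1}, {"x": 24, "y": -54.8, "z": -85, "rx": 0, "ry": 0, "rz": 0, "gripper": -1}, {"x": 24, "y": -54.8, "z": -100, "rx": 0, "ry": 0, "rz": 0, "gripper": -1}, {"x": 24, "y": -54.8, "z": -110, "rx": 0, "ry": 0, "rz": 0, "gripper": -1}, {"x": 24, "y": -54.8, "z": -110, "rx": 0, "ry": 0, "rz": 0, "gripper": -1}], "newtons": 20}}

```text
clock: 2.8
eef_pos: [507.1, 44.9, 80.6]
tcp_rot: [-3.142, -0.002, -3.094]
contact_force: [-0.1, -0.1, 1.0]
opening: 0.0
grasp_force: 0.0
```

Run:
```python
from rig import r
import cv2,numpy as np
a=r.grab_frame("side")[150:330,160:400];b=r.grab_frame("top")[200:380,160:400]
cv2.imwrite("pics/w2.png",np.hstack([cv2.resize(cv2.convertScaleAbs(x,alpha=1.5),(400,300)) for x in(a,b)]))
s=r.sense();print({k:np.round(s[k],3) for k in("clock","eef_pos","tcp_rot","contact_force","opening","qpos")})
```

```text
{'clock': np.float64(2.9), 'eef_pos': array([508.247,  45.061,  81.982]), 'tcp_rot': array([ 3.142,  0.   , -3.094]), 'contact_force': array([ 1.76 , -0.431,  0.086]), 'opening': np.float64(-0.001), 'qpos': array([ 0.085,  0.316,  1.974, -0.   ,  0.851, -1.533])}
```

View pics/w2.png

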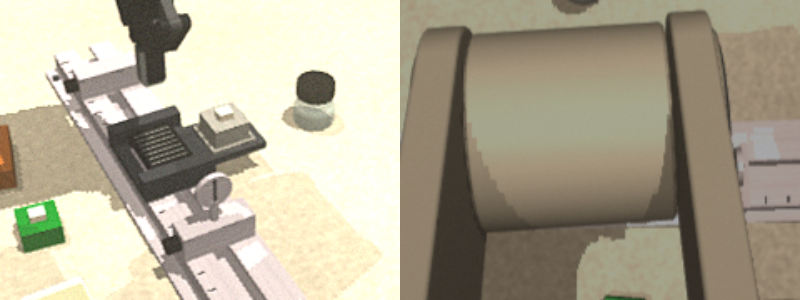

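The side crop shows the shut fingertips above the pad and clear of both crossbars, so I'll descend.

Emit:
{"method": "servo_tool", "body": {"deltas": [{"x": 0, "y": 0, "z": -12, "rx": 0, "ry": 0, "rz": 0, "gripper": -1}, {"x": 0, "y": 0, "z": -24, "rx": 0, "ry": 0, "rz": 0, "gripper": -1}, {"x": 0, "y": 0, "z": -32, "rx": 0, "ry": 0, "rz": 0, "gripper": -1}, {"x": 0, "y": 0, "z": -35, "rx": 0, "ry": 0, "rz": 0, "gripper": -1}, {"x": 0, "y": 0, "z": -37, "rx": 0, "ry": 0, "rz": 0, "gripper": -1}, {"x": 0, "y": 0, "z": -38.6, "rx": 0, "ry": 0, "rz": 0, "gripper": -1}, {"x": 0, "y": 0, "z": -38.6, "rx": 0, "ry": 0, "rz": 0, "gripper": -1}, {"x": 0, "y": 0, "z": -38.6, "rx": 0, "ry": 0, "rz": 0, "gripper": -1}], "newtons": 20}}

```text
clock: 3.7
eef_pos: [508.1, 45.0, 43.2]
tcp_rot: [3.142, 0.0, -3.094]
contact_force: [-0.3, -0.1, -1.1]
opening: -0.0
grasp_force: 0.0
```

Emit:
{"method": "servo_tool", "body": {"deltas": [{"x": 0, "y": 0, "z": -1, "rx": 0, "ry": 0, "rz": 0, "gripper": -1}, {"x": 0, "y": 0, "z": -2, "rx": 0, "ry": 0, "rz": 0, "gripper": -1}, {"x": 0, "y": 0, "z": -2, "rx": 0, "ry": 0, "rz": 0, "gripper": -1}, {"x": 0, "y": 0, "z": -2, "rx": 0, "ry": 0, "rz": 0, "gripper": -1}], "newtons": 20}}

```text
clock: 4.1
eef_pos: [507.9, 45.0, 41.0]
tcp_rot: [-3.142, -0.0, -3.094]
contact_force: [0.4, 0.2, -0.4]
opening: 0.001
grasp_force: 0.0
```

Run:
```python
from rig import r
import cv2,numpy as np
a=r.grab_frame("side")[190:280,210:330]
cv2.imwrite("pics/w3.png",cv2.resize(cv2.convertScaleAbs(a,alpha=1.6),(720,540),interpolation=cv2.INTER_CUBIC))
F=[r.sense()["contact_force"]]
for i in range(6): r.grab_frame("side");F.append(r.sense()["contact_force"])
print(np.round(F,1),r.sense()["eef_pos"])
```

```text
[[ 0.2  0.1  0.7]
 [-0.5 -0.1 -0.1]
 [ 0.4  0.2  0.4]
 [ 0.5 -0.  -0.2]
 [-0.6 -0.2 -0.6]
 [ 0.4 -0.2  0.8]
 [-0.5 -0.2 -0.4]] [507.91916375  45.00932246  40.98104053]
```

View pics/w3.png

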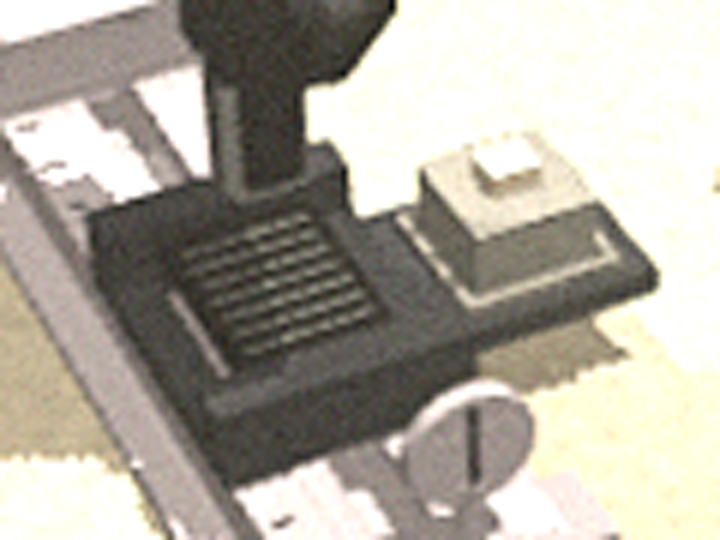

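The fingertips are still above the pad: the tip is at about (255,200) in this crop and the pad centre at (275,285). That fits the zero force. I'll check where the cameras put the tip compared with the reported TCP.

Run:
```python
from rig import r
import cv2,numpy as np
from scipy.spatial.transform import Rotation as R
p=r.camera_params("side");M=R.from_euler('xyz',p["orientation"]).as_matrix()
def pr(X): 
    c=p["mtx"]@M.T@(np.array(X)-p["eye"]); return (c[:2]/c[2]).round(1)
for X in([508,45,82],[508,45,41],[508,45,46],[508,45,61],[508,45,70],[508,75,41]): print(X,pr(X))
for z in (41,50,60,70): 
    d=M@np.linalg.inv(p["mtx"])@[252.5,223,1]; print((p["eye"]+d*(z-p["eye"][2])/d[2]).round(1))
r.grab_frame("wrist") is None
w=r.grab_frame("wrist"); cv2.imwrite("pics/wr.png",cv2.convertScaleAbs(w,alpha=1.4)); print(r.camera_params("wrist"))
```

```text
[508, 45, 82] [253.1 218.9]
[508, 45, 41] [254.7 239.8]
[508, 45, 46] [254.5 237.3]
[508, 45, 61] [253.9 229.8]
[508, 45, 70] [253.6 225.2]
[508, 75, 41] [248.  228.6]
[519.5  85.5  41. ]
[516.   74.6  50. ]
[512.2  62.6  60. ]
[508.4  50.6  70. ]
{'mtx': array([[371.64829954,   0.        , 321.15514334],
       [  0.        , 371.64829954, 235.01066919],
       [  0.        ,   0.        ,   1.        ]]), 'eye': array([425.37639991,  41.05076351, 222.46758536]), 'orientation': array([ 2.81607151e+00, -6.99494911e-04,  1.61859887e+00])}
```

View pics/wr.png

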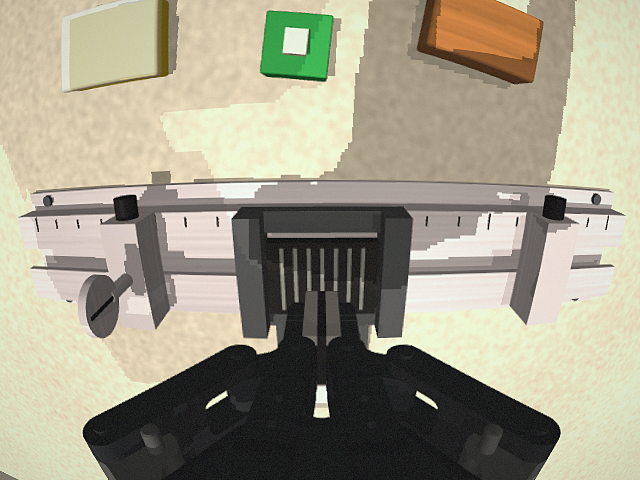

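Run:
```python
from rig import r
import numpy as np
from scipy.spatial.transform import Rotation as R
p=r.camera_params("wrist");M=R.from_euler('xyz',p["orientation"]).as_matrix()
def pr(X):
    c=M.T@(np.array(X)-p["eye"]); t=np.arctan2(np.hypot(*c[:2]),c[2]); return (p["mtx"][:2,2]+p["mtx"][0,0]*t*c[:2]/np.hypot(*c[:2])).round(1)
for X in([508,45,41],[508,45,46],[508,45,60],[508,45,70],[487,44,46],[529,46,46]): print(X,pr(X))
```

```text
[508, 45, 41] [320.9 273. ]
[508, 45, 46] [320.9 276.9]
[508, 45, 60] [320.9 289.1]
[508, 45, 70] [320.9 298.8]
[487, 44, 46] [320.9 239. ]
[529, 46, 46] [320.9 311.5]
```

The wrist view shows the tips centred between the crossbars. By both cameras they sit about 30 mm higher than the reported TCP, so contact will come at a lower reading. The linkages spread along the rail and could reach the disc post near the end of the travel. I'll rise and turn the tool a quarter turn so they spread across the rail.

Emit:
{"method": "servo_tool", "body": {"deltas": [{"x": 0, "y": 0, "z": 20, "rx": 0, "ry": 0, "rz": -0.05, "gripper": -1}, {"x": 0, "y": 0, "z": 35, "rx": 0, "ry": 0, "rz": -0.19, "gripper": -1}, {"x": 0, "y": 0, "z": 35, "rx": 0, "ry": 0, "rz": -0.33, "gripper": -1}, {"x": 0, "y": 0, "z": 35, "rx": 0, "ry": 0, "rz": -0.47, "gripper": -1}, {"x": 0, "y": 0, "z": 35, "rx": 0, "ry": 0, "rz": -0.61, "gripper": -1}, {"x": 0, "y": 0, "z": 35, "rx": 0, "ry": 0, "rz": -0.75, "gripper": -1}, {"x": 0, "y": 0, "z": 35, "rx": 0, "ry": 0, "rz": -0.89, "gripper": -1}, {"x": 0, "y": 0, "z": 35, "rx": 0, "ry": 0, "rz": -1.03, "gripper": -1}, {"x": 0, "y": 0, "z": 35, "rx": 0, "ry": 0, "rz": -1.17, "gripper": -1}, {"x": 0, "y": 0, "z": 35, "rx": 0, "ry": 0, "rz": -1.31, "gripper": -1}], "newtons": 20}}

```text
clock: 5.55
eef_pos: [507.9, 45.0, 76.0]
tcp_rot: [-3.142, -0.0, 1.873]
contact_force: [0.2, 0.1, 0.4]
opening: -0.001
grasp_force: 0.0
```

Emit:
{"method": "servo_tool", "body": {"deltas": [{"x": 0, "y": 0, "z": -5, "rx": 0, "ry": 0, "rz": -0.14, "gripper": -1}, {"x": 0, "y": 0, "z": -15, "rx": 0, "ry": 0, "rz": -0.26, "gripper": -1}, {"x": 0, "y": 0, "z": -28, "rx": 0, "ry": 0, "rz": -0.26, "gripper": -1}, {"x": 0, "y": 0, "z": -36, "rx": 0, "ry": 0, "rz": -0.26, "gripper": -1}, {"x": 0, "y": 0, "z": -42, "rx": 0, "ry": 0, "rz": -0.26, "gripper": -1}, {"x": 0, "y": 0, "z": -46, "rx": 0, "ry": 0, "rz": -0.26, "gripper": -1}, {"x": 0, "y": 0, "z": -46, "rx": 0, "ry": 0, "rz": -0.26, "gripper": -1}], "newtons": 20}}

```text
clock: 6.25
eef_pos: [507.6, 45.0, 29.5]
tcp_rot: [-3.141, 0.0, 1.62]
contact_force: [-0.3, 0.4, -0.5]
opening: -0.003
grasp_force: 0.0
```

Run:
```python
from rig import r
import cv2,numpy as np
a=r.grab_frame("side")[170:290,210:330];b=r.grab_frame("wrist")
cv2.imwrite("pics/w4.png",np.hstack([cv2.resize(cv2.convertScaleAbs(x,alpha=1.6),s,interpolation=cv2.INTER_CUBIC) for x,s in((a,(400,400)),(b,(400,400)))]))
s=r.sense();print({k:np.round(s[k],3) for k in("clock","eef_pos","tcp_rot","contact_force","opening","qpos")})
```

```text
{'clock': np.float64(6.35), 'eef_pos': array([508.081,  45.015,  30.098]), 'tcp_rot': array([3.141, 0.   , 1.619]), 'contact_force': array([-0.241,  0.491,  0.867]), 'opening': np.float64(-0.003), 'qpos': array([ 0.085,  0.399,  2.005, -0.   ,  0.738,  0.037])}
```

View pics/w4.png

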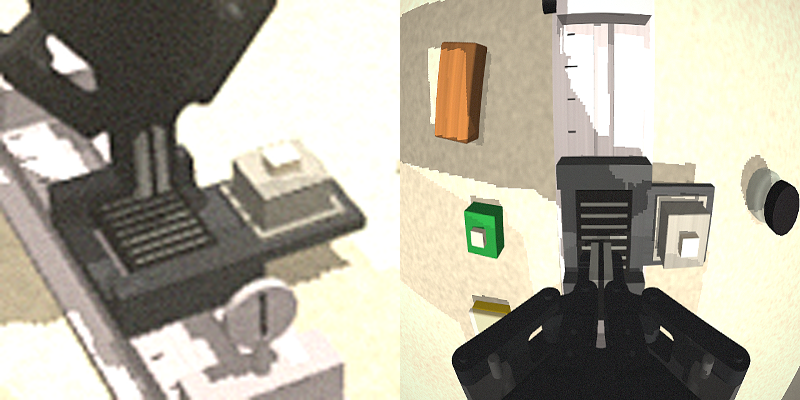

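Run:
```python
from rig import r
import numpy as np
from scipy.spatial.transform import Rotation as R
p=r.camera_params("side");M=R.from_euler('xyz',p["orientation"]).as_matrix()
def ryy(px,y):
    d=M@np.linalg.inv(p["mtx"])@[*px,1]; return (p["eye"]+d*(y-p["eye"][1])/d[1]).round(1)
f=lambda u,v:(210+u*.3,170+v*.3)
for n,q in(("tip",(150,197)),("knuckleR lower",(178,130)),("outerR",(212,103)),("outerL",(115,130)),("far R",(270,15))): print(n,ryy(f(*q),34),ryy(f(*q),45))
```

```text
tip [506.2  34.   71.2] [509.8  45.   61.8]
knuckleR lower [521.3  34.  103.9] [525.1  45.   95.1]
outerR [537.6  34.  113.5] [541.8  45.  105. ]
outerL [492.9  34.  112.7] [496.2  45.  104.2]
far R [565.8  34.  151.6] [570.5  45.  143.7]
```

Emit:
{"method": "servo_tool", "body": {"deltas": [{"x": 0, "y": 0, "z": -4, "rx": 0, "ry": 0, "rz": 0, "gripper": -1}, {"x": 0, "y": 0, "z": -8, "rx": 0, "ry": 0, "rz": 0, "gripper": -1}, {"x": 0, "y": 0, "z": -10, "rx": 0, "ry": 0, "rz": 0, "gripper": -1}, {"x": 0, "y": 0, "z": -12, "rx": 0, "ry": 0, "rz": 0, "gripper": -1}, {"x": 0, "y": 0, "z": -12, "rx": 0, "ry": 0, "rz": 0, "gripper": -1}], "newtons": 20}}

```text
clock: 6.85
eef_pos: [507.7, 45.0, 17.7]
tcp_rot: [-3.141, 0.0, 1.619]
contact_force: [-0.6, 0.7, 0.3]
opening: 0.002
grasp_force: 0.0
```

Emit:
{"method": "servo_tool", "body": {"deltas": [{"x": 0, "y": 0, "z": -1, "rx": 0, "ry": 0, "rz": 0, "gripper": -1}, {"x": 0, "y": 0, "z": -2, "rx": 0, "ry": 0, "rz": 0, "gripper": -1}, {"x": 0, "y": 0, "z": -3, "rx": 0, "ry": 0, "rz": 0, "gripper": -1}, {"x": 0, "y": 0, "z": -3, "rx": 0, "ry": 0, "rz": 0, "gripper": -1}], "newtons": 20}}

```text
clock: 7.25
eef_pos: [507.8, 45.0, 14.9]
tcp_rot: [-3.141, 0.0, 1.619]
contact_force: [0.3, -0.0, -0.4]
opening: -0.001
grasp_force: 0.0
```

Emit:
{"method": "servo_tool", "body": {"deltas": [{"x": 0, "y": 0, "z": -1, "rx": 0, "ry": 0, "rz": 0, "gripper": -1}, {"x": 0, "y": 0, "z": -2, "rx": 0, "ry": 0, "rz": 0, "gripper": -1}, {"x": 0, "y": 0, "z": -3, "rx": 0, "ry": 0, "rz": 0, "gripper": -1}, {"x": 0, "y": 0, "z": -3, "rx": 0, "ry": 0, "rz": 0, "gripper": -1}], "newtons": 20}}

```text
clock: 7.65
eef_pos: [507.8, 45.0, 11.8]
tcp_rot: [-3.141, -0.0, 1.619]
contact_force: [0.7, -0.3, -0.3]
opening: 0.0
grasp_force: 0.0
```

Run:
```python
from rig import r
import cv2,numpy as np
a=r.grab_frame("side")[170:290,210:330]
cv2.imwrite("pics/w5.png",cv2.resize(cv2.convertScaleAbs(a,alpha=1.6),(600,600),interpolation=cv2.INTER_CUBIC))
s=r.sense();print({k:np.round(s[k],3) for k in("clock","eef_pos","contact_force")})
```

```text
{'clock': np.float64(7.7), 'eef_pos': array([507.818,  44.995,  11.874]), 'contact_force': array([-0.541, -0.272,  0.093])}
```

View pics/w5.png

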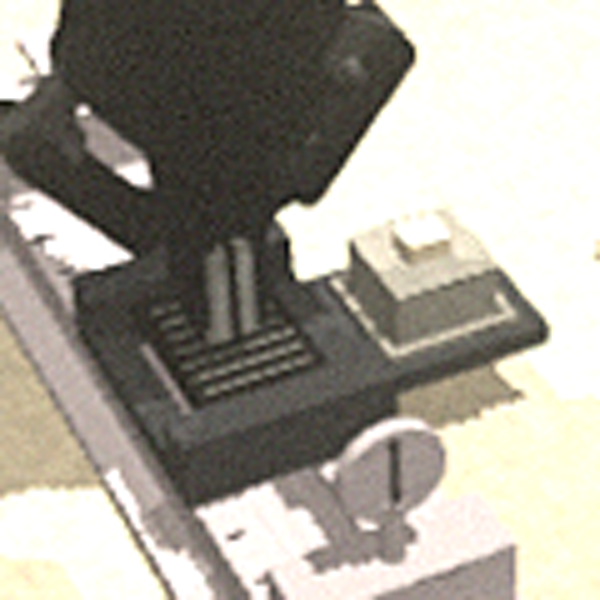

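The tips at (235,338) are just above the ribs and well inside the pad, and the linkage is clear of the specimen. I'll keep stepping down on force.

Emit:
{"method": "servo_tool", "body": {"deltas": [{"x": 0, "y": 0, "z": -1, "rx": 0, "ry": 0, "rz": 0, "gripper": -1}, {"x": 0, "y": 0, "z": -2, "rx": 0, "ry": 0, "rz": 0, "gripper": -1}, {"x": 0, "y": 0, "z": -2, "rx": 0, "ry": 0, "rz": 0, "gripper": -1}], "newtons": 20}}

```text
clock: 8.0
eef_pos: [507.9, 45.0, 9.9]
tcp_rot: [-3.141, 0.0, 1.619]
contact_force: [0.6, 0.6, -0.3]
opening: -0.005
grasp_force: 0.0
```

Emit:
{"method": "servo_tool", "body": {"deltas": [{"x": 0, "y": 0, "z": -1, "rx": 0, "ry": 0, "rz": 0, "gripper": -1}, {"x": 0, "y": 0, "z": -2, "rx": 0, "ry": 0, "rz": 0, "gripper": -1}, {"x": 0, "y": 0, "z": -2, "rx": 0, "ry": 0, "rz": 0, "gripper": -1}], "newtons": 20}}

```text
clock: 8.3
eef_pos: [507.8, 45.0, 7.8]
tcp_rot: [-3.141, 0.0, 1.619]
contact_force: [-0.0, -1.1, 0.4]
opening: 0.001
grasp_force: 0.0
```

Emit:
{"method": "servo_tool", "body": {"deltas": [{"x": 0, "y": 0, "z": -1, "rx": 0, "ry": 0, "rz": 0, "gripper": -1}, {"x": 0, "y": 0, "z": -2, "rx": 0, "ry": 0, "rz": 0, "gripper": -1}, {"x": 0, "y": 0, "z": -2, "rx": 0, "ry": 0, "rz": 0, "gripper": -1}], "newtons": 20}}

```text
clock: 8.6
eef_pos: [507.9, 45.0, 5.9]
tcp_rot: [-3.142, 0.0, 1.619]
contact_force: [-0.1, 0.2, -0.0]
opening: -0.004
grasp_force: 0.2
```

Emit:
{"method": "servo_tool", "body": {"deltas": [{"x": 0, "y": 0, "z": -1, "rx": 0, "ry": 0, "rz": 0, "gripper": -1}, {"x": 0, "y": 0, "z": -2, "rx": 0, "ry": 0, "rz": 0, "gripper": -1}, {"x": 0, "y": 0, "z": -2, "rx": 0, "ry": 0, "rz": 0, "gripper": -1}], "newtons": 20}}

```text
clock: 8.9
eef_pos: [507.9, 45.0, 4.0]
tcp_rot: [3.142, 0.0, 1.619]
contact_force: [-1.4, 0.5, 2.7]
opening: -0.002
grasp_force: 1.5
```

Contact at a reported z of about 5. I'll press on.

Emit:
{"method": "servo_tool", "body": {"deltas": [{"x": 0, "y": 0, "z": -1, "rx": 0, "ry": 0, "rz": 0, "gripper": -1}, {"x": 0, "y": 0, "z": -2, "rx": 0, "ry": 0, "rz": 0, "gripper": -1}, {"x": 0, "y": 0, "z": -3, "rx": 0, "ry": 0, "rz": 0, "gripper": -1}, {"x": 0, "y": 0, "z": -3, "rx": 0, "ry": 0, "rz": 0, "gripper": -1}, {"x": 0, "y": 0, "z": -3, "rx": 0, "ry": 0, "rz": 0, "gripper": -1}], "newtons": 20}}

```text
clock: 9.4
eef_pos: [508.0, 45.0, 1.2]
tcp_rot: [3.141, -0.0, 1.619]
contact_force: [-1.0, -0.6, 7.1]
opening: 0.001
grasp_force: 3.3
```

Emit:
{"method": "servo_tool", "body": {"deltas": [{"x": 0, "y": 0, "z": -1, "rx": 0, "ry": 0, "rz": 0, "gripper": -1}, {"x": 0, "y": 0, "z": -2, "rx": 0, "ry": 0, "rz": 0, "gripper": -1}, {"x": 0, "y": 0, "z": -2, "rx": 0, "ry": 0, "rz": 0, "gripper": -1}, {"x": 0, "y": 0, "z": -2, "rx": 0, "ry": 0, "rz": 0, "gripper": -1}], "newtons": 20}}

```text
clock: 9.8
eef_pos: [508.0, 45.0, -0.7]
tcp_rot: [3.142, -0.0, 1.619]
contact_force: [-2.4, 0.3, 9.1]
opening: 0.004
grasp_force: 4.6
```

```bash
cat > f.py <<'E'
from rig import r
import numpy as np
F=[]
for i in range(4): r.grab_frame("side");s=r.sense();F.append(s["contact_force"])
print(np.mean(F,0).round(2),s["eef_pos"].round(2),s["clock"],s["grasp_force"])
E
python3 f.py
```

```text
[-2.06 -0.33  9.19] [508.01  45.03  -0.67] 10.0 4.556707999345235
```

Emit:
{"method": "servo_tool", "body": {"deltas": [{"x": 0, "y": 0, "z": -0.5, "rx": 0, "ry": 0, "rz": 0, "gripper": -1}, {"x": 0, "y": 0, "z": -1, "rx": 0, "ry": 0, "rz": 0, "gripper": -1}, {"x": 0, "y": 0, "z": -1, "rx": 0, "ry": 0, "rz": 0, "gripper": -1}, {"x": 0.0, "y": -0.5, "z": -1, "rx": 0, "ry": 0, "rz": 0, "gripper": -1}, {"x": 0.1, "y": -1.5, "z": -1, "rx": 0, "ry": 0, "rz": 0, "gripper": -1}, {"x": 0.1, "y": -3, "z": -1, "rx": 0, "ry": 0, "rz": 0, "gripper": -1}, {"x": 0.2, "y": -5, "z": -1, "rx": 0, "ry": 0, "rz": 0, "gripper": -1}, {"x": 0.3, "y": -7, "z": -1, "rx": 0, "ry": 0, "rz": 0, "gripper": -1}, {"x": 0.4, "y": -9, "z": -1, "rx": 0, "ry": 0, "rz": 0, "gripper": -1}, {"x": 0.5, "y": -10, "z": -1, "rx": 0, "ry": 0, "rz": 0, "gripper": -1}], "newtons": 20}}

```text
clock: 11.0
eef_pos: [508.5, 35.1, -1.6]
tcp_rot: [3.141, -0.0, 1.619]
contact_force: [-1.8, 0.6, 10.0]
opening: 0.001
grasp_force: 4.8
```

```bash
python3 f.py
python3 - <<'E'
from rig import r
r.grab_frame("side");print([(d["box"],d["conf"]) for d in r.recognise("specimen","side")])
E
```

```text
[-2.11 -0.9   9.56] [508.53  34.94  -1.61] 11.2 4.824185440583371
[([168.6, 267.7, 29.9, 35.7], 0.86), ([282.5, 218.2, 31.4, 24.0], 0.66)]
```

The specimen's box shifted by the amount a 10 mm slide should give, with only about 1 N of side force. I'll carry on.

Emit:
{"method": "servo_tool", "body": {"deltas": [{"x": 0.1, "y": -1.5, "z": 0, "rx": 0, "ry": 0, "rz": 0, "gripper": -1}, {"x": 0.2, "y": -4, "z": 0, "rx": 0, "ry": 0, "rz": 0, "gripper": -1}, {"x": 0.4, "y": -8, "z": 0, "rx": 0, "ry": 0, "rz": 0, "gripper": -1}, {"x": 0.6, "y": -12, "z": 0, "rx": 0, "ry": 0, "rz": 0, "gripper": -1}, {"x": 0.8, "y": -16, "z": 0, "rx": 0, "ry": 0, "rz": 0, "gripper": -1}, {"x": 1.0, "y": -20, "z": 0, "rx": 0, "ry": 0, "rz": 0, "gripper": -1}, {"x": 1.2, "y": -24, "z": 0, "rx": 0, "ry": 0, "rz": 0, "gripper": -1}, {"x": 1.3, "y": -27, "z": 0, "rx": 0, "ry": 0, "rz": 0, "gripper": -1}, {"x": 1.4, "y": -29, "z": 0, "rx": 0, "ry": 0, "rz": 0, "gripper": -1}, {"x": 1.4, "y": -30, "z": 0, "rx": 0, "ry": 0, "rz": 0, "gripper": -1}], "newtons": 20}}

```text
clock: 12.3
eef_pos: [510.0, 4.9, -1.6]
tcp_rot: [3.141, -0.0, 1.619]
contact_force: [-2.3, 0.5, 9.6]
opening: 0.004
grasp_force: 4.8
```

Emit:
{"method": "servo_tool", "body": {"deltas": [{"x": 0.1, "y": -1, "z": 0, "rx": 0, "ry": 0, "rz": 0, "gripper": -1}, {"x": 0.1, "y": -3, "z": 0, "rx": 0, "ry": 0, "rz": 0, "gripper": -1}, {"x": 0.2, "y": -5, "z": 0, "rx": 0, "ry": 0, "rz": 0, "gripper": -1}, {"x": 0.3, "y": -7, "z": 0, "rx": 0, "ry": 0, "rz": 0, "gripper": -1}, {"x": 0.4, "y": -9, "z": 0, "rx": 0, "ry": 0, "rz": 0, "gripper": -1}, {"x": 0.5, "y": -10, "z": 0, "rx": 0, "ry": 0, "rz": 0, "gripper": -1}, {"x": 0.5, "y": -10, "z": 0, "rx": 0, "ry": 0, "rz": 0, "gripper": -1}], "newtons": 20}}

```text
clock: 13.0
eef_pos: [510.6, -5.1, -1.6]
tcp_rot: [3.141, 0.0, 1.619]
contact_force: [-2.0, -0.7, 9.9]
opening: -0.003
grasp_force: 4.8
```

```bash
python3 f.py
```

```text
[-2.39 -0.42  9.97] [510.56  -5.1   -1.6 ] 13.2 4.81881163065907
```

Emit:
{"method": "servo_tool", "body": {"deltas": [{"x": 0, "y": -0.7, "z": 0, "rx": 0, "ry": 0, "rz": 0, "gripper": -1}, {"x": 0, "y": -1.4, "z": 0, "rx": 0, "ry": 0, "rz": 0, "gripper": -1}, {"x": 0.1, "y": -2.0, "z": 0, "rx": 0, "ry": 0, "rz": 0, "gripper": -1}, {"x": 0.1, "y": -2.5, "z": 0, "rx": 0, "ry": 0, "rz": 0, "gripper": -1}], "newtons": 20}}

```text
clock: 13.6
eef_pos: [510.7, -7.4, -1.6]
tcp_rot: [3.141, -0.0, 1.619]
contact_force: [-1.5, 1.6, 9.0]
opening: -0.0
grasp_force: 4.8
```

Emit:
{"method": "servo_tool", "body": {"deltas": [{"x": 0, "y": -0.5, "z": 0, "rx": 0, "ry": 0, "rz": 0, "gripper": -1}, {"x": 0, "y": -1, "z": 0, "rx": 0, "ry": 0, "rz": 0, "gripper": -1}, {"x": 0, "y": -1, "z": 0, "rx": 0, "ry": 0, "rz": 0, "gripper": -1}], "newtons": 20}}

```text
clock: 13.9
eef_pos: [510.7, -8.4, -1.6]
tcp_rot: [3.141, -0.0, 1.619]
contact_force: [-1.8, 0.5, 8.7]
opening: 0.001
grasp_force: 4.8
```

Emit:
{"method": "servo_tool", "body": {"deltas": [{"x": 0, "y": -0.5, "z": 0, "rx": 0, "ry": 0, "rz": 0, "gripper": -1}, {"x": 0, "y": -1, "z": 0, "rx": 0, "ry": 0, "rz": 0, "gripper": -1}, {"x": 0, "y": -1, "z": 0, "rx": 0, "ry": 0, "rz": 0, "gripper": -1}], "newtons": 20}}

```text
clock: 14.2
eef_pos: [510.7, -9.4, -1.6]
tcp_rot: [3.141, -0.0, 1.619]
contact_force: [-2.3, 0.3, 9.5]
opening: -0.001
grasp_force: 4.8
```

```bash
python3 f.py
```

```text
[-1.67  0.15  9.72] [510.75  -9.44  -1.55] 14.4 4.813736493251781
```

Not at the stop yet, so I'll carry on in 1 mm steps.

Emit:
{"method": "servo_tool", "body": {"deltas": [{"x": 0, "y": -0.5, "z": 0, "rx": 0, "ry": 0, "rz": 0, "gripper": -1}, {"x": 0, "y": -1, "z": 0, "rx": 0, "ry": 0, "rz": 0, "gripper": -1}, {"x": 0, "y": -1, "z": 0, "rx": 0, "ry": 0, "rz": 0, "gripper": -1}], "newtons": 20}}

```text
clock: 14.7
eef_pos: [510.8, -9.7, -1.6]
tcp_rot: [3.141, -0.001, 1.618]
contact_force: [-1.5, 6.5, 9.6]
opening: 0.001
grasp_force: 4.8
```

Emit:
{"method": "servo_tool", "body": {"deltas": [{"x": 0, "y": -0.5, "z": 0, "rx": 0, "ry": 0, "rz": 0, "gripper": -1}, {"x": 0, "y": -1, "z": 0, "rx": 0, "ry": 0, "rz": 0, "gripper": -1}, {"x": 0, "y": -1, "z": 0, "rx": 0, "ry": 0, "rz": 0, "gripper": -1}], "newtons": 20}}

```text
clock: 15.0
eef_pos: [510.9, -10.5, -1.5]
tcp_rot: [3.141, -0.001, 1.618]
contact_force: [-1.4, 7.3, 9.8]
opening: 0.004
grasp_force: 4.8
```

```bash
python3 f.py
```

```text
[-1.11  7.32  9.73] [510.89 -10.52  -1.53] 15.2 4.796295668857056
```

The force along +y rose to 7 N at y ≈ -9.7, so the carriage is on the stop after about 54.7 mm, as measured. I'll lift straight up.

Emit:
{"method": "servo_tool", "body": {"deltas": [{"x": 0, "y": 0.3, "z": 1.5, "rx": 0, "ry": 0, "rz": 0, "gripper": -1}, {"x": 0, "y": 0.3, "z": 4, "rx": 0, "ry": 0, "rz": 0, "gripper": -1}, {"x": 0, "y": 0.3, "z": 7, "rx": 0, "ry": 0, "rz": 0, "gripper": -1}, {"x": 0, "y": 0.3, "z": 11, "rx": 0, "ry": 0, "rz": 0, "gripper": -1}, {"x": 0, "y": 0.3, "z": 20, "rx": 0, "ry": 0, "rz": 0, "gripper": -1}, {"x": 0, "y": 0.3, "z": 40, "rx": 0, "ry": 0, "rz": 0, "gripper": -1}, {"x": 0, "y": 0.3, "z": 75, "rx": 0, "ry": 0, "rz": 0, "gripper": -1}, {"x": 0, "y": 0.3, "z": 115, "rx": 0, "ry": 0, "rz": 0, "gripper": -1}, {"x": 0, "y": 0.3, "z": 155, "rx": 0, "ry": 0, "rz": 0, "gripper": -1}, {"x": 0, "y": 0.3, "z": 190, "rx": 0, "ry": 0, "rz": 0, "gripper": -1}], "newtons": 20}}

```text
clock: 16.2
eef_pos: [510.3, -11.4, 190.5]
tcp_rot: [3.141, 0.0, 1.619]
contact_force: [1.1, 0.2, -0.7]
opening: -0.0
grasp_force: 0.0
```

Emit:
{"method": "servo_tool", "body": {"deltas": [{"x": -20, "y": 20, "z": 0, "rx": 0, "ry": 0, "rz": 0, "gripper": -1}, {"x": -40, "y": 60, "z": 0, "rx": 0, "ry": 0, "rz": 0, "gripper": -1}, {"x": -60, "y": 100, "z": 0, "rx": 0, "ry": 0, "rz": 0, "gripper": -1}, {"x": -80, "y": 140, "z": 0, "rx": 0, "ry": 0, "rz": 0, "gripper": -1}, {"x": -100, "y": 180, "z": 0, "rx": 0, "ry": 0, "rz": 0, "gripper": -1}, {"x": -115, "y": 220, "z": 0, "rx": 0, "ry": 0, "rz": 0, "gripper": -1}, {"x": -130, "y": 260, "z": 0, "rx": 0, "ry": 0, "rz": 0, "gripper": -1}, {"x": -140, "y": 290, "z": 0, "rx": 0, "ry": 0, "rz": 0, "gripper": -1}, {"x": -140, "y": 300, "z": 0, "rx": 0, "ry": 0, "rz": 0, "gripper": -1}, {"x": -140, "y": 300, "z": 0, "rx": 0, "ry": 0, "rz": 0, "gripper": -1}], "newtons": 20}}

```text
clock: 17.2
eef_pos: [370.4, 289.5, 188.2]
tcp_rot: [3.141, 0.0, 1.621]
contact_force: [0.3, -0.3, -0.3]
opening: 0.001
grasp_force: 0.0
```

Run:
```python
from rig import r
import cv2,numpy as np
a=r.grab_frame("side")[170:330,180:380];b=r.grab_frame("top")[220:370,210:410]
cv2.imwrite("pics/end.png",np.hstack([cv2.resize(cv2.convertScaleAbs(x,alpha=1.5),(400,s),interpolation=cv2.INTER_CUBIC) for x,s in((a,320),(b,320))]))
s=r.sense();print(s["clock"],s["eef_pos"].round(1),s["contact_force"].round(1))
```

```text
17.3 [370.6 287.9 187.9] [ 0.  -0.3  0.3]
```

View pics/end.png

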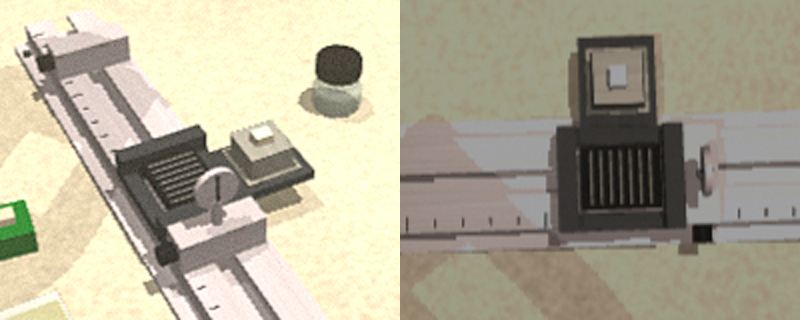

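Both views show the carriage end face against the marked stop (top crop u≈685) and the specimen on its seat. The pad is up, the arm is clear, and the jar and green block are where they were.

```bash
python3 -c "
from rig import r
print(r.sign_off())"
```

```text
the job is handed in; nothing more can be done
None
```

I pressed the pad, slid the carriage about 55 mm until it met the marked stop, let the pad come up and moved the arm clear; the last pictures show the specimen still on its seat, and the job was handed in at about 17 s.

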